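Set the lens spacing with the thumbwheel

TASK

On the lens-spacing jig, roll the knurled wheel with a fingertip, its top away from the robot, to close the gap between the two lens holders until the sliding holder's pointer lines up with the mark of the gauge tab to within 3 mm (roll back if you overshoot). Move the holder only by the wheel: do not touch either lens holder or the gauge tab, do not pick anything up, and leave everything else on the table where it is. Finish with the hand clear.

Things in the scene. Friction and masses are not known exactly. Their poses are not given: they have to be found in the camera images.
- jig: Fixed grey base plate, 130 (x) x 275 (y) x 12 mm, at a new place and yaw each time. Origin: centre of its underside, on the table. Its x points roughly away from the robot. Along y: knurled wheel (-105 mm), sliding lens holder (about -30 mm), fixed lens holder (+55 mm). At its +x edge a white scale bar, top at z = 22 mm. Two cheeks flank the wheel.
- wheel: Dark steel thumbwheel, axle along the jig's y, 59 mm in diameter over its 30 rounded ridges (1.5 mm high), 20 mm wide. Origin: its centre, (0, -105, 48) mm in the jig's frame; its frame turns with it. Top rolled to the jig's +x moves the sliding holder to the jig's +y (closes the gap), 5 mm per radian; rolled back, it opens. Stiff (about 2.5 N at the rim), stays where left.
- crest (a point): Highest point of the wheel's rim (fixed to the jig, axes of the jig), 77.5 mm over the table, open from above. Some newtons of fingertip pressure here and a stroke across turn the wheel with hardly any slip: 1 mm of stroke is about 0.17 mm of holder travel. The two aluminium cheeks beside the wheel are 44 mm long in x, 5 mm thick, 34 mm over their outer faces, tops 9.5 mm below this point.
- carriage: Sliding lens holder: black 46 mm square frame with a round lens, on a black foot 84 (x) x 30 (y) x 12 mm; top at z = 72 mm. Origin: centre of its underside, 12.5 mm over the table. It slides along the jig's y, driven by the wheel only; its whole range is 39 mm. Not to be touched.
- fixed_holder: The other lens holder: the same black 46 mm frame, fixed to the jig at y = +55 mm; top at z = 72 mm. Origin: centre of its underside. Not to be touched.
- gauge_tab: Dark steel block, 12 x 16 x 10 mm with a small brass screw on top, clamped on the scale bar at the jig's +x edge, at a new place along y each time. A 5 mm wide finger sticks out of it to -x: the gauge mark. Origin: underside, middle of its -x face. Not to be touched or shifted.
- pointer (a point): Tip of the sliding holder's pointer, a black bar 5 mm wide that points to the jig's +x over the scale bar, z = 26 mm. Axes are those of the jig.
- mark (a point): Tip of the gauge tab's 5 mm wide finger, z = 26 mm, facing the pointer, 1 mm between the tips in x when in line. Axes of the jig. The spacing is right when pointer and mark have the same y in the jig's frame; the pointer starts 7 to 25 mm to the -y side.
- viewer: Cardboard headset, 90 x 150 x 70 mm, loose bystander beyond the jig's +y end. Origin: centre of its underside.
- phone: Red phone lying flat, 74 x 150 x 9 mm, loose bystander. Origin: centre of its underside.
- sweet_box: Clear sweet box with a white lid, 42 x 42 x 31 mm, loose bystander beside the jig. Origin: centre of its underside.
- yellow_box: Yellow box, 45 x 32 x 22 mm, loose bystander beside the jig. Origin: centre of its underside.
- spare_ring: Black spare lens ring lying flat, 42 mm across, 8 mm high, loose bystander beside the jig. Origin: centre of its underside.
- screwdriver: Screwdriver, 160 mm long, lying along its x, loose bystander on the far (+x) side of the jig. Origin: its underside.

How it is judged:
By the outcome, as a careful person would: the job done as asked, in the order asked, and still so for the second after the job is handed in, with the robot touching nothing.
It also fails if it takes over 48 s, if anything falls off the work surface, if the arm or the gripper's body presses on something with over 40 N, if the wrist force passes 120 N, or if a joint passes its speed limit or range.

ROBOT

A 7-joint arm with a two-finger parallel gripper is mounted at the origin on the work surface. World frame = base frame: x ahead of the robot, y to its left, z up, the work surface at z = 0. Lengths are in m, angles in rad, forces in N, time in s.
With the tool pointing down it reaches from about 0.4 to 0.85 m from the base axis. Payload 4.5 kg.
Tool frame: the origin (TCP) lies at the very end of the fingers, on their centre line; the grasp point (between the pads) lies 19 mm behind it (r.pinch_z is the distance from the TCP to the grasp point, in m); z points along the fingers, y is the line along which they close (so a half turn about z gives the same grasp; the last joint's range is limited). The gripper opens to 88 mm and grips with 3 to 60 N. Pads are 18 mm wide; open, the fingers measure 123 mm over their backs; the gripper's body (75 mm by 187 mm) begins 45 mm behind the grasp point.
Start: joints at [1.18, 0.689, -0.195, 1.565, 0.157, 0.902, -0.215], TCP at [0.258, -0.569, 0.239] pointing down, gripper open.
Joint ranges: [-3.01, 3.01], [-0.46, 2.08], [-1.47, 1.51], [0.13, 2.56], [-1, 4.14], [0.04, 2.09], [-2.66, 2.66]. Speed limits (rad/s): [2.57, 2.57, 3.14, 3.14, 3.14, 3.14, 3.14].

INTERFACE

Orientations are given as a unit quaternion [x, y, z, w].
In Python, from plant import r, cams gives the robot as it stands.
- The arm moves only by the shell command python3 -m pendant 'ROWS' [FORCE]. ROWS is JSON, a list of rows, each a list of 3 entries, a list of its own where there are three numbers: the closure, from -1 (fully open) to 1 (shut), then the shift along the tool's x, y, z in mm, then the turn, a rotation vector about the tool's x, y, z in degrees. A call has 1 to 8 rows; each row shifts and turns the commanded pose from where the row before left it, along the tool's axes as they then stand; what a row does not reach is not made up. A row lasts 1/8 s, in which the tool goes at most 62.5 mm and 10.7 degrees, less where a joint would pass 70% of its speed; a pose out of reach is approached as far as the arm can. A call with a gripper value outside its range is refused whole. The fingers move at their own pace and stop on an object; FORCE is the grip in N (left out, the last holds). Time passes only in rows, so rows that do not move let the fingers close. It gives the time, the measured TCP pose, the force, the opening and the grip force at its end, in the units of the state.
- r.get_state(): the state, without advancing time (a new reading comes with each control period).
- cams.snapshot(name): name is "scene" or "top"; returns a dict with "img" (384x512x3 uint8, red, green, blue), "camera_matrix" (3x3 intrinsics, pixels), "D" ([k1, k2, p1, p2, k3] as OpenCV has them; the pictures are not rectified), "camera_from_world" (4x4, takes a point from world to camera coordinates). Camera axes: x right, y up, looking along -z (the intrinsics and any distortion apply to the point x, -y, -z); pixel columns grow to the right and rows downward; lengths in m; the calibration is good to about 2 mm. A picture is of the moment at which its call begins. There is no depth.
- r.finish_job(): hands the job in; it is judged then, once.
The state is a dict: "clock": time; "q": joint angles; "qd": joint speeds; "joint_torque": joint torques, N m; "tool_pos": TCP position; "eef_rot": TCP orientation; "contact_force": force on the tool from outside, world axes, zero at the start; "moment": the same for the moment, N m; "opening": opening from 0.0 (shut) to 1.0 (fully open); "finger_force": force on a finger pad.
Only numpy, scipy, OpenCV 4.12 (cv2) and the standard library are available. Lean on these libraries where they do the work, as an engineer would, in place of code of your own. Each camera call takes 0.05 s, during which the arm holds its last target. There are 200 camera calls.

## Working session

There is one attempt and no reset: what is moved stays moved. The work goes in short steps, Python scripts to look and compute and a shell command to move; the robot and the scene stay as the last step left them, time stands still between calls to the robot, and variables do not carry over. Pictures are saved under pics/ and viewed, at most 10 in all, crops included, and the job is handed in when it is done.

```bash
mkdir -p pics; cat > h.py <<'E'
import numpy as np, cv2
from plant import r, cams
def snap(n,f=None):
    s=cams.snapshot(n)
    if f: cv2.imwrite(f'pics/{f}.png',s['img'][...,::-1])
    return s
def proj(s,P):
    P=np.atleast_2d(P).astype(float); T=np.array(s['camera_from_world'])
    c=P@T[:3,:3].T+T[:3,3]; c=c*[1,-1,-1]
    return cv2.projectPoints(c,np.zeros(3),np.zeros(3),np.array(s['camera_matrix']),np.array(s['D'],float))[0].reshape(-1,2)
def ray(s,uv,z):
    uv=np.array(uv,float).reshape(-1,1,2); T=np.array(s['camera_from_world'])
    n=cv2.undistortPoints(uv,np.array(s['camera_matrix']),np.array(s['D'],float)).reshape(-1,2)
    d=np.c_[n[:,0],-n[:,1],-np.ones(len(n))]@T[:3,:3]; o=-T[:3,:3].T@T[:3,3]
    return o+d*((np.array(z)-o[2])/d[:,2])[:,None]
E
python3 - <<'E'
from h import *
a=snap('scene','s0');b=snap('top','t0')
for s in(a,b):
    T=np.array(s['camera_from_world']);print((-T[:3,:3].T@T[:3,3]).round(3), np.array(s['camera_matrix'])[0,0])
for n in('s0','t0'):
    i=cv2.imread(f'pics/{n}.png');cv2.imwrite(f'pics/{n}b.png',cv2.resize(i,(800,600),interpolation=cv2.INTER_CUBIC))
st=r.get_state();print(st)
E
```

```text
[1.225 0.32  0.943] 433.0983323800303
[ 0.458 -0.002  0.834] 346.87470389085684
{'clock': 0.1, 'q': array([ 1.17981061,  0.68992051, -0.19453868,  1.56625802,  0.157297  ,
        0.90249966, -0.21510446]), 'qd': array([ 7.29373992e-04, -1.65714815e-03, -1.54584510e-03, -2.43980457e-03,
       -2.20358916e-04,  9.37892562e-06, -4.21045450e-04]), 'joint_torque': array([-3.36958292e-03, -5.28504968e+01, -1.27127822e+00, -1.53838384e+01,
       -5.25069726e-02,  2.01526513e-03,  2.37943698e-05]), 'tool_pos': array([ 0.25730818, -0.56893778,  0.23797318]), 'eef_rot': array([ 9.77519826e-01,  2.10841821e-01, -2.31094037e-04, -8.14655516e-04]), 'contact_force': array([0.51396628, 1.23834435, 0.13049064]), 'moment': array([-0.02036712, -0.00137226, -0.00387844]), 'finger_force': 0.0, 'opening': 0.9958876339692605}
```

View pics/s0b.png

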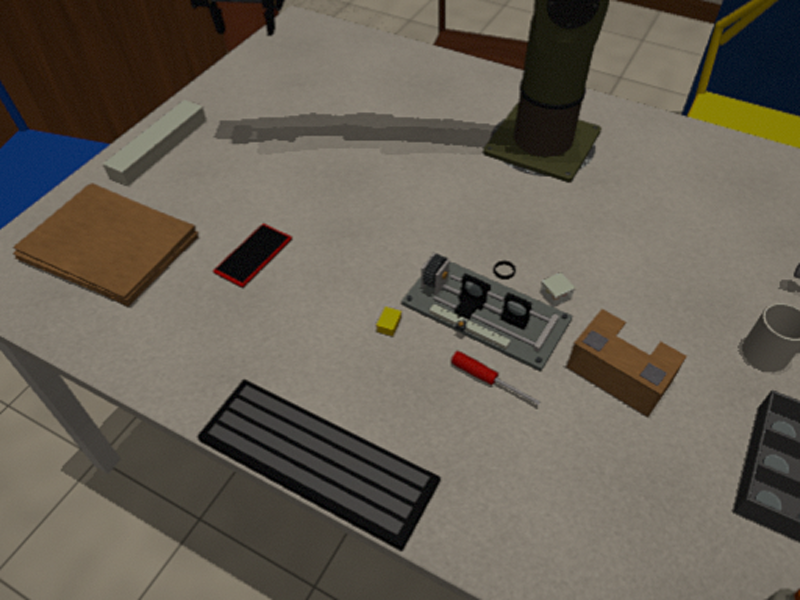

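View pics/t0b.png

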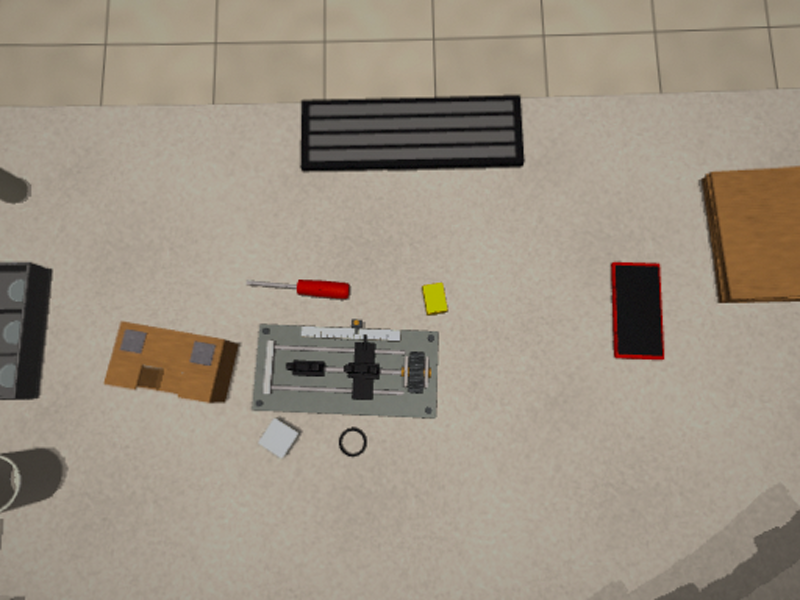

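The scene picture shows the jig at about (490,310), with the wheel at its end nearest (435,268). In the top picture the plate corners are at about (260,323), (439,331), (436,417) and (252,410), the wheel at (416,372), pointer (366,340) and tab (357,323). I'll zoom in on the top picture.

```bash
python3 - <<'E'
import cv2
i=cv2.imread('pics/t0.png')[200:275,155:290]
cv2.imwrite('pics/c0.png',cv2.resize(i,None,fx=5.9,fy=5.9,interpolation=cv2.INTER_CUBIC))
E
```

```text
(no output)
```

View pics/c0.png

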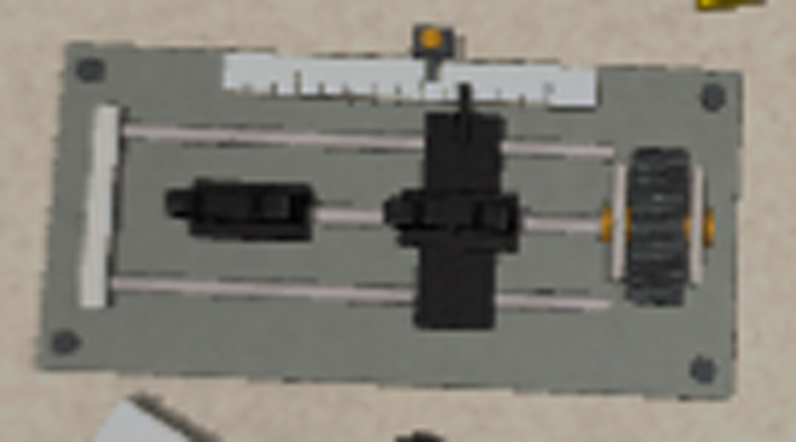

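The crop shows plate corners (70,44), (743,72), (733,399), (40,370), pointer tip (464,85), mark finger (431,78), and the wheel centred on (658,226).

```bash
cat >> h.py <<'E'
from scipy.optimize import least_squares
def jig(s,uv):  # corners +x+y,+x-y,-x-y,-x+y at z=12
    L=np.array([[65,137.5],[65,-137.5],[-65,-137.5],[-65,137.5]])/1e3
    W=ray(s,uv,[.012]*4)[:,:2]
    f=lambda p:(L@np.array([[np.cos(p[2]),np.sin(p[2])],[-np.sin(p[2]),np.cos(p[2])]])+p[:2]-W).ravel()
    q=least_squares(f,[*W.mean(0),0]);return q.x,q.fun.reshape(-1,2)*1e3
def toW(p,P):
    c,s=np.cos(p[2]),np.sin(p[2]);P=np.array(P,float)/1e3
    return np.r_[p[0]+c*P[0]-s*P[1],p[1]+s*P[0]+c*P[1],P[2]]
def toJ(p,W):
    c,s=np.cos(p[2]),np.sin(p[2]);d=np.array(W)[:2]-p[:2]
    return np.array([c*d[0]+s*d[1],-s*d[0]+c*d[1]])*1e3
E
python3 - <<'E'
from h import *
k=lambda l:(np.array(l)+.5)/5.9-.5+[155,200]
s=snap('top')
p,e=jig(s,k([[70,44],[743,72],[733,399],[40,370]]));print(p,np.rad2deg(p[2]),e.round(1))
np.save('p.npy',p)
for n,uv,z in(('ptr',(464,85),.0285),('mark',(431,80),.0285),('wheel',(658,226),.07)):
    print(n,toJ(p,ray(s,k([uv]),[z])[0]))
c=toW(p,[0,-105,77.5]);print('crest',c)
st=r.get_state()
from scipy.spatial.transform import Rotation as R
M=R.from_quat(st['eef_rot']).as_matrix();print(M.round(3));d=c-st['tool_pos'];print(d, M.T@d*1e3)
E
```

```text
[ 0.50092118  0.08517141 -0.06029176] -3.4544633143696215 [[ 0.4  1.1]
 [ 0.5 -1. ]
 [-0.7 -1.2]
 [-0.2  1.1]]
ptr [ 52.67336842 -25.52209311]
mark [ 54.12001429 -12.35378194]
wheel [  -1.32019423 -103.45997097]
crest [ 0.49459438 -0.0196378   0.0775    ]
[[ 0.911  0.412 -0.001]
 [ 0.412 -0.911  0.001]
 [-0.    -0.001 -1.   ]]
[ 0.23722672  0.54939877 -0.16061019] [ 442.59744097 -402.562949    161.12646494]
```

```bash
python3 -m pendant '[[1,[0,0,0],[0,0,9.25]],[1,[0,0,0],[0,0,9.25]],[1,[0,0,0],[0,0,9.25]],[1,[19,-56,0],[0,0,0]],[1,[19,-56,0],[0,0,0]],[1,[19,-56,0],[0,0,0]],[1,[19,-56,0],[0,0,0]],[1,[19,-56,0],[0,0,0]]]' 20
python3 -m pendant '[[1,[19,-56,0],[0,0,0]],[1,[19,-56,0],[0,0,0]],[1,[19,-56,0],[0,0,0]],[1,[19,-56,20],[0,0,0]],[1,[19,-56,40],[0,0,0]],[1,[0,0,40],[0,0,0]],[1,[0,0,30],[0,0,0]],[1,[0,0,0],[0,0,0]]]'
cat > st.py <<'E'
from h import *
from scipy.spatial.transform import Rotation as R
p=np.load('p.npy');t=r.get_state();M=R.from_quat(t['eef_rot'])
print('t',t['clock'].__round__(2),'F',t['contact_force'].round(1),'jig',toJ(p,t['tool_pos']).round(1),'z',(t['tool_pos'][2]*1e3).round(1),'open',round(t['opening'],3))
c=toW(p,[0,-105,77.5]);print('crest in tool mm',(M.inv().apply(c-t['tool_pos'])*1e3).round(1),'yaw',np.rad2deg(np.arctan2(*M.as_matrix()[[1,0],0])).round(2),'tilt',M.as_matrix()[:,2].round(3))
E
python3 st.py
```

```text
clock: 1.15
tool_pos: [0.3697, -0.2938, 0.2387]
eef_rot: [1.0, -0.03, 0.0, -0.0]
contact_force: [1.0, -0.3, 0.1]
opening: 0.118
finger_force: 0.0
clock: 2.15
tool_pos: [0.4763, -0.0283, 0.1121]
eef_rot: [1.0, -0.029, -0.002, 0.0]
contact_force: [0.0, -0.5, 0.1]
opening: 0.006
finger_force: 0.0
t 2.15 F [ 0.  -0.5  0.1] jig [ -17.7 -114.8] z 112.1 open 0.006
crest in tool mm [17.9 -9.8 34.5] yaw -3.38 tilt [-0.005 -0.    -1.   ]
```

```bash
python3 -m pendant '[[1,[4,-10,15],[0,0,0]],[1,[0,0,14],[0,0,0]],[1,[0,0,0],[0,0,0]]]'; python3 st.py
python3 -m pendant '[[1,[0,0,3],[0,0,0]],[1,[0,0,3],[0,0,0]],[1,[0,0,0],[0,0,0]]]'; python3 st.py
```

```text
clock: 2.52
tool_pos: [0.482, -0.0187, 0.0841]
eef_rot: [1.0, -0.03, -0.001, 0.0]
contact_force: [-0.6, 0.0, 0.5]
opening: 0.007
finger_force: 0.0
t 2.52 F [-0.6  0.   0.5] jig [ -12.6 -104.9] z 84.1 open 0.007
crest in tool mm [12.7  0.2  6.6] yaw -3.39 tilt [-0.001 -0.    -1.   ]
clock: 2.9
tool_pos: [0.4823, -0.019, 0.0787]
eef_rot: [1.0, -0.03, -0.0, 0.0]
contact_force: [0.5, -0.2, 0.5]
opening: 0.005
finger_force: 0.0
t 2.9 F [ 0.5 -0.2  0.5] jig [ -12.3 -105.1] z 78.7 open 0.005
crest in tool mm [12.3 -0.1  1.2] yaw -3.42 tilt [-0. -0. -1.]
```

```bash
python3 -m pendant '[[1,[0,0,1.5],[0,0,0]],[1,[0,0,0],[0,0,0]]]'; python3 st.py
python3 -m pendant '[[1,[0,0,1],[0,0,0]],[1,[0,0,0],[0,0,0]]]'; python3 st.py
```

```text
clock: 3.15
tool_pos: [0.4824, -0.0189, 0.0772]
eef_rot: [1.0, -0.03, 0.0, 0.0]
contact_force: [0.9, -0.0, 0.1]
opening: 0.006
finger_force: 0.1
t 3.15 F [ 0.9 -0.   0.1] jig [ -12.2 -105. ] z 77.2 open 0.006
crest in tool mm [12.2  0.1 -0.3] yaw -3.41 tilt [ 0. -0. -1.]
clock: 3.4
tool_pos: [0.4825, -0.0188, 0.0766]
eef_rot: [1.0, -0.03, 0.0, 0.0]
contact_force: [-1.4, -0.4, 3.8]
opening: 0.005
finger_force: 2.7
t 3.4 F [-1.4 -0.4  3.8] jig [ -12.2 -104.9] z 76.6 open 0.005
crest in tool mm [12.2  0.1 -0.9] yaw -3.41 tilt [ 0. -0. -1.]
```

```bash
python3 -m pendant '[[1,[0,0,0.7],[0,0,0]],[1,[4,0,0],[0,0,0]],[1,[4,0,0],[0,0,0]],[1,[0,0,0],[0,0,0]]]'; python3 st.py
python3 -m pendant '[[1,[4,0,0],[0,0,0]],[1,[4,0,0],[0,0,0]],[1,[4,0,0],[0,0,0]],[1,[4,0,0],[0,0,0]],[1,[0,0,0],[0,0,0]]]'; python3 st.py
```

```text
clock: 3.9
tool_pos: [0.4902, -0.0193, 0.0772]
eef_rot: [1.0, -0.03, 0.0, 0.0]
contact_force: [-3.2, 0.4, 21.0]
opening: 0.005
finger_force: 10.0
t 3.9 F [-3.2  0.4 21. ] jig [  -4.4 -105. ] z 77.2 open 0.005
crest in tool mm [ 4.4  0.  -0.2] yaw -3.42 tilt [ 0.001 -0.    -1.   ]
clock: 4.53
tool_pos: [0.508, -0.0204, 0.077]
eef_rot: [1.0, -0.03, 0.002, 0.0]
contact_force: [0.3, -0.8, 13.8]
opening: 0.004
finger_force: 7.0
t 4.53 F [ 0.3 -0.8 13.8] jig [  13.4 -105. ] z 77.0 open 0.004
crest in tool mm [-13.4   0.   -0.5] yaw -3.43 tilt [ 0.004 -0.    -1.   ]
```

```bash
python3 -m pendant '[[1,[0,0,-10],[0,0,0]],[1,[-13,0,0],[0,0,0]],[1,[-13,0,0],[0,0,0]],[1,[0,0,8],[0,0,0]],[1,[0,0,0],[0,0,0]]]'; python3 st.py
python3 -m pendant '[[1,[0,0,1.6],[0,0,0]],[1,[4,0,0],[0,0,0]],[1,[4,0,0],[0,0,0]],[1,[4,0,0],[0,0,0]],[1,[4,0,0],[0,0,0]],[1,[4,0,0],[0,0,0]],[1,[4,0,0],[0,0,0]],[1,[0,0,0],[0,0,0]]]'; python3 st.py
python3 - <<'E'
from h import *
for n in('top','scene'):
    s=snap(n,n+'1')
i=cv2.imread('pics/top1.png')[200:275,155:290];i=cv2.resize(i,(796,442),interpolation=cv2.INTER_CUBIC)
cv2.imwrite('pics/c1.png',i)
E
```

```text
clock: 5.15
tool_pos: [0.48, -0.0187, 0.077]
eef_rot: [1.0, -0.03, -0.001, 0.0]
contact_force: [-2.5, -0.4, 2.2]
opening: 0.005
finger_force: 0.7
t 5.15 F [-2.5 -0.4  2.2] jig [ -14.6 -105. ] z 77.0 open 0.005
crest in tool mm [14.6  0.  -0.5] yaw -3.41 tilt [-0.002 -0.    -1.   ]
clock: 6.15
tool_pos: [0.5062, -0.0203, 0.0769]
eef_rot: [1.0, -0.03, 0.002, 0.0]
contact_force: [-0.7, -0.1, 10.9]
opening: 0.005
finger_force: 5.8
t 6.15 F [-0.7 -0.1 10.9] jig [  11.6 -105. ] z 76.9 open 0.005
crest in tool mm [-11.6   0.   -0.6] yaw -3.43 tilt [ 0.004 -0.    -1.   ]
```

View pics/c1.png

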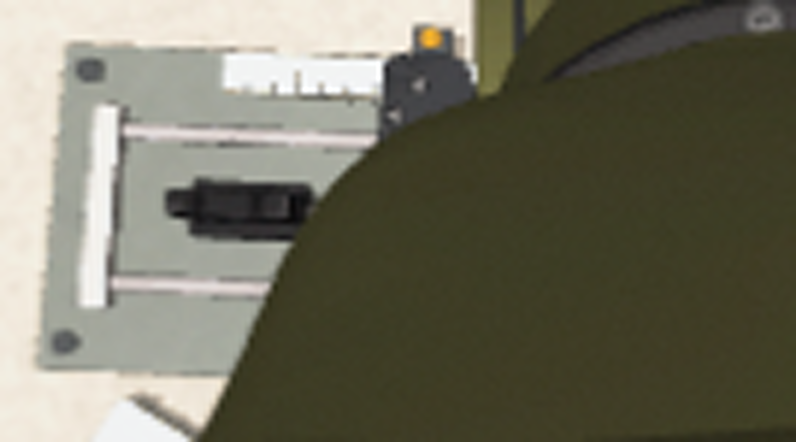

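The arm hides the pointer in the top picture; I'll check the scene camera.

```bash
python3 - <<'E'
import cv2
o=[cv2.imread(f'pics/{n}.png')[180:225,250:370] for n in('s0','scene1')]
cv2.imwrite('pics/c2.png',cv2.resize(cv2.vconcat(o),None,fx=6.5,fy=6.5,interpolation=cv2.INTER_CUBIC))
E
```

```text
(no output)
```

View pics/c2.png

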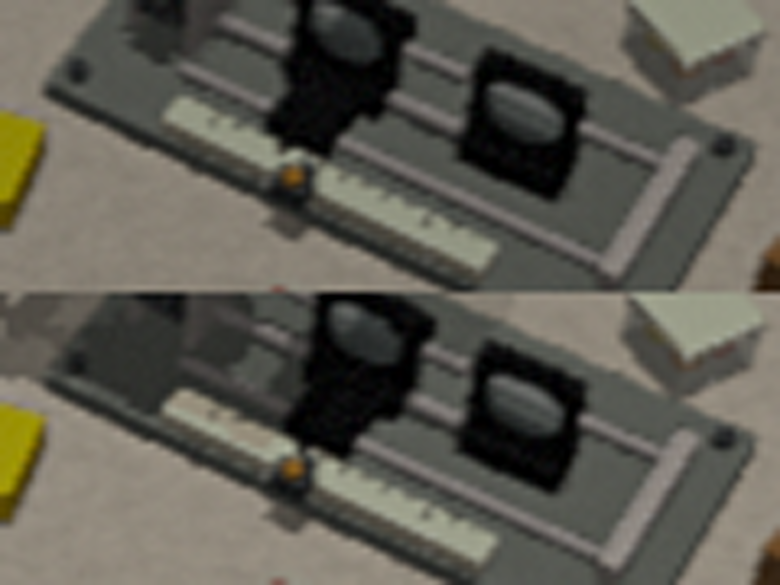

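The scene picture shows the carriage moved about 22 crop px (9–10 mm) with the tab in place, so roughly 4 mm remain. I'll make one more stroke, then retreat to check from above.

```bash
python3 -m pendant '[[1,[0,0,-10],[0,0,0]],[1,[-12,0,0],[0,0,0]],[1,[-12,0,0],[0,0,0]],[1,[0,0,8],[0,0,0]],[1,[0,0,0],[0,0,0]]]'; python3 st.py
python3 -m pendant '[[1,[0,0,1.8],[0,0,0]],[1,[4,0,0],[0,0,0]],[1,[4,0,0],[0,0,0]],[1,[4,0,0],[0,0,0]],[1,[4,0,0],[0,0,0]],[1,[4,0,0],[0,0,0]],[1,[2,0,0],[0,0,0]],[1,[0,0,0],[0,0,0]]]'; python3 st.py
python3 -m pendant '[[1,[0,0,-40],[0,0,0]],[1,[0,0,-50],[0,0,0]],[1,[0,60,-10],[0,0,0]],[1,[0,60,0],[0,0,0]],[1,[0,60,0],[0,0,0]],[1,[0,60,0],[0,0,0]],[1,[0,0,0],[0,0,0]]]'
python3 - <<'E'
from h import *
s=snap('top','top2')
i=cv2.imread('pics/top2.png')[200:275,155:290];i=cv2.resize(i,None,fx=5.9,fy=5.9,interpolation=cv2.INTER_CUBIC)
cv2.imwrite('pics/c3.png',i)
E
```

```text
clock: 6.88
tool_pos: [0.4799, -0.0187, 0.0771]
eef_rot: [1.0, -0.03, -0.001, 0.0]
contact_force: [-0.1, 0.3, -0.0]
opening: 0.002
finger_force: 0.2
t 6.88 F [-0.1  0.3 -0. ] jig [ -14.8 -104.9] z 77.1 open 0.002
crest in tool mm [14.8  0.1 -0.4] yaw -3.4 tilt [-0.002 -0.    -1.   ]
clock: 7.88
tool_pos: [0.5032, -0.0202, 0.0774]
eef_rot: [1.0, -0.03, 0.001, 0.0]
contact_force: [-2.2, -0.7, 15.3]
opening: 0.009
finger_force: 7.5
t 7.88 F [-2.2 -0.7 15.3] jig [   8.6 -105. ] z 77.4 open 0.009
crest in tool mm [-8.6 -0.  -0.1] yaw -3.42 tilt [ 0.002 -0.    -1.   ]
clock: 8.75
tool_pos: [0.4867, -0.2669, 0.1762]
eef_rot: [0.999, -0.035, 0.0, 0.002]
contact_force: [0.9, 0.5, 0.4]
opening: 0.003
finger_force: 0.0
```

View pics/c3.png

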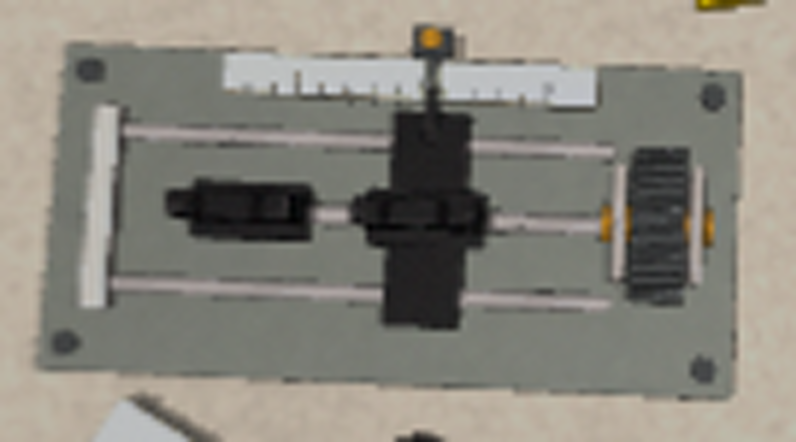

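The picture shows the pointer (432,95) in line with the mark finger (431,75), a difference well under 1 mm. The tab hasn't moved and the hand is clear.

```bash
python3 -c "
from plant import r
print(r.finish_job())"
```

```text
the job is handed in; nothing more can be done
None
```

I rolled the wheel in three strokes, moving the sliding holder about 13 mm. In the last top picture its pointer lined up with the gauge mark to within about 1 mm, with the hand clear, and I handed the job in at about 9 s (no verdict was returned).

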